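# Feed the tube rack past the sprung stop gate

### The arm

A 7-joint arm with a two-finger parallel gripper is mounted at the origin on the work surface. World frame = base frame: x ahead of the robot, y to its left, z up, the work surface at z = 0. Lengths are in m, angles in rad, forces in N, time in s.
With the tool pointing down it reaches from about 0.4 to 0.875 m from the base axis. Payload 19.3 kg.
Tool frame: the origin (TCP) lies midway between the tips of the shut fingers; the grasp point (between the pads) lies bot.grip_point_offset behind it (bot.grip_point_offset is the distance from the TCP to the grasp point, in m); z points along the fingers, y is the direction in which the jaws open and shut (so a half turn about z gives the same grasp; the last joint's range is limited). The gripper opens to 85 mm and grips with 20 to 120 N. Pads are 22 mm wide; open, the fingers measure 114 mm over their backs; the gripper's body (76 mm by 85 mm) begins 54 mm behind the grasp point. The pads swing forward as they close: fully open they stand 13 mm farther back than shut.
Start: joints at [-1.282, 0.521, -0.036, 1.599, 0.021, 1.021, -0.113], TCP at [0.219, 0.585, 0.231] pointing down, gripper open.
Joint ranges: [-2.91, 2.91], [-0.3, 2.13], [-1.5, 1.42], [0.17, 2.43], [-1.26, 4.41], [0.16, 1.93], [-2.52, 2.52]. Speed limits (rad/s): [1.89, 1.89, 2.39, 2.39, 3.01, 3.01, 3.01].

### API

Orientations are given as [roll, pitch, yaw] about the fixed x, y, z axes, in that order (R = Rz(yaw) Ry(pitch) Rx(roll)).
In Python, from workcell import bot gives the robot as it stands.
- The arm moves only by the tool servo_tool, never from a script. Its argument "rows" is a list that holds one entry, the list of rows, each a list of 6 numbers: the shift along the tool's x, y, z in cm, then the turn, a rotation vector about the tool's x, y, z in degrees. A call has 1 to 5 rows; each row shifts and turns the commanded pose from where the row before left it, along the tool's axes as they then stand; what a row does not reach is not made up. A row lasts 1/8 s, in which the tool goes at most 62.5 mm and 10.7 degrees, less where a joint would pass 70% of its speed; a pose out of reach is approached as far as the arm can. A call is refused whole if a number of a shift passes 6.25 or a number of a turn 10.7, either way. A call with a gripper value outside its range is refused whole. "grip" is the opening, from -1 (shut) to 1 (fully open), so that 0 is half open, set as the call begins (left out, the last holds). The fingers move at their own pace and stop on an object; "squeeze" is the grip in N (left out, the last holds). Time passes only in rows, so rows that do not move let the fingers close. It gives the time, the measured TCP pose, the force and the opening at its end, in the units of the state.
- bot.observe(): the state, without advancing time (a new reading comes with each control period).
- bot.grab_frame(name): name is "scene" or "top" or "wrist"; returns a dict with "image" (400x640x3 uint8, red, green, blue), "K" (3x3 intrinsics, pixels), "R" (3x3) and "t" (3): a world point X has camera coordinates R X + t; the wrist camera has in their place "mount" (4x4, takes a point from camera to tool coordinates, whose origin is the TCP and whose axes are the flange's). Camera axes: x right, y down, z forward; pixel columns grow to the right and rows downward; lengths in m; the calibration is good to about 2 mm. The wrist camera is an equidistant fisheye: a pixel r from the principal point sees the ray r / f radians off the axis. A picture is of the moment at which its call begins: read the wrist's pose just before it. There is no depth.
- bot.job_done(): hands the job in, once; it reports no verdict.
The state is a dict: "clock": time; "qpos": joint angles; "qd": joint speeds; "joint_efforts": joint torques, N m; "position": TCP position; "tool_rot": TCP orientation; "force": force on the tool from outside, world axes, zero at the start; "moment": the same for the moment, N m; "grip_width": finger opening in m.
Only numpy, scipy, OpenCV 4.12 (cv2) and the standard library are available. Lean on these libraries where they do the work, as an engineer would, in place of code of your own. Each camera call takes 0.05 s, during which the arm holds its last target.

### The job

Load the tube rack into the reader: with one fingertip press the gate's long bar outward, away from the chute, and keep the gate held open while another fingertip gently pushes the rack along the chute, until the rack is fully home against the end stop beyond the gate. The gate must not touch the rack at any time; then move clear so that the gate springs shut behind it. Do not grip, lift or tip the rack, and leave everything else where it stands.

Things in the scene. Friction and masses are not known exactly. Their poses are not given: they have to be found in the camera images.
- feeder: Fixed blue base plate, 210 x 480 mm, top 6 mm above the table. Origin on the table on the chute's centre line, z up. The chute runs along +y, the pushing direction, towards a white reader box (81 mm high, from y = 175). Its two aluminium rails have inner faces at x = +30 and -30 mm, 4 mm thick, tops 14 mm above the table, y = -100 to 168. End stop: plate across the chute, face at y = 168, top at 36.
- gate_line (a point): Point on the chute floor (6 mm above the table), on the centre line, directly below the shut gate's blade; axes as feeder, where it lies at y = +50 mm. The end stop is 118 mm further along +y: the rack is home when its middle is 73 mm beyond this point. The blade (6 mm thick, 17 to 30 mm above the table) reaches from the bar across the chute to 4 mm past its centre line.
- gate (a joint): Angle of the steel gate, rad: 0 shut, 0.30 its limit. Pressing its bar outward (feeder -x) from the chute's side opens it; a spring shuts it when let go (0.2 Nm at 0, 0.27 Nm at 0.168; about 2.5 N at 110 mm from the hinge). At 0.168 the bar is parallel to the chute, its inner face 90 mm from the centre line; from 0.14 on the blade is clear of the rack's path.
- bar_end (a point): Point on the inner (chute-side) face of the gate's straight steel bar, 40 mm above the table, 300 mm from the hinge. It is 6 mm thick, spans 17 to 62 mm above the table and runs along the -x side of the chute from the hinge to 55 mm past gate_line. Shut, its inner face slants towards the chute: 90 mm from the centre line abreast of the hinge, 40 mm at this end. A fingertip sliding along it past gate_line must stay above the blade (30 mm).
- gate_hinge (a point): Upright hinge pin of the gate, (this point 39 mm above the table): 250 mm before gate_line (along -y) and 70 mm to the -x side of the chute's centre line. Turns with the gate.
- rack_mid (a point): Middle of the loose tube rack in the chute, 25 mm above its underside. Grey frame 52 mm wide (x) and 90 mm long (y), with solid end plates 56 mm high, two rows of four capped vials to 68 mm; about 0.35 kg. Stands on the chute floor before the gate (on the -y side of gate_line), 4 mm clear of either rail, y axis along the chute. Push the end plate at its -y end.
- jar_a: Bystander: small amber jar standing on the base plate on the +x side of the chute, 28 mm across and 45 mm high; origin at its underside.
- jar_b: Bystander: small clear jar on the base plate on the +x side of the chute, 28 mm across and 45 mm high; origin at its underside.
- flask: Bystander: amber jar, 48 mm across and 85 mm high, on the table near the gate's hinge, outside the base plate; origin at its underside.
- beaker: Bystander: glass beaker, 70 mm across, 85 mm high, right of the feeder; origin at its underside.
- dish: Bystander: white bowl, 110 mm across, 35 mm high, left of the feeder; origin at its underside.
- reagent: Bystander: amber bottle, 64 mm across, 150 mm high, left of the feeder; origin at its underside.
- spare_rack: Bystander: shorter rack (52 x 70 x 68 mm) with six vials, on the table right of the feeder; origin at its underside.

How it is judged:
By the outcome, as a careful person would: the job done as asked, in the order asked, and still so for the second after the job is handed in, with the robot touching nothing.
It also fails if it takes over 38 s, if anything falls off the work surface, if the arm or the gripper's body presses on something with over 40 N, if the wrist force passes 120 N, or if a joint passes its speed limit or range.

## Working session

There is one attempt and no reset: what is moved stays moved. The work goes in short steps, Python scripts to look and compute and a tool call to move; the robot and the scene stay as the last step left them, time stands still between calls to the robot, and variables do not carry over. Pictures are saved under pics/ and viewed, and the job is handed in when it is done.

Besides the shell and the picture viewer there is one more tool, called after "Emit:" in YAML: its name, and indented under it one key for each argument. servo_tool: Moves the arm, as the interface text tells. Its arguments: {"type":"object","properties":{"rows":{"type":"array"},"grip":{"type":"number"},"squeeze":{"type":"number"}},"required":["rows"]}

```bash
ls; mkdir -p pics
python3 - <<'E'
from workcell import bot
import cv2
s=bot.observe()
for k,v in s.items(): print(k,v)
print(bot.grip_point_offset)
for n in ["scene","top","wrist"]:
    f=bot.grab_frame(n); cv2.imwrite(f"pics/{n}0.png",f["image"][:,:,::-1])
    print(n,f["K"],f.get("R"),f.get("t"),f.get("mount"))
print(bot.observe()["clock"])
E
```

```text
pics
clock 0.0
qpos [-1.28217332  0.52204094 -0.03634608  1.59996554  0.02120089  1.02109452
 -0.11278562]
qd [-0.00114851  0.00118159 -0.00194816  0.00175148 -0.00097395 -0.00039026
 -0.00049703]
joint_efforts [-3.04864470e-04 -9.27110624e+01  1.97991170e+00 -3.69954944e+01
  1.78517879e-02  7.86799559e-03 -8.56541965e-05]
position [0.2193939  0.58488732 0.23072395]
tool_rot [-3.14047149e+00  7.04131055e-05  2.78278998e+00]
force [-0.2877576   0.96636332 -1.05912839]
moment [ 0.06372798 -0.01553937  0.0216868 ]
grip_width 0.08525420580275297
0.0187
scene [[361.05332188   0.         315.28174533]
 [  0.         361.05332188 198.531818  ]
 [  0.           0.           1.        ]] [[-0.34978174  0.93667457 -0.01713122]
 [ 0.64127302  0.2260593  -0.73325719]
 [-0.6829507  -0.26746577 -0.67973554]] [ 0.17999193 -0.28001147  1.52969804] None
top [[473.30031569   0.         324.74737559]
 [  0.         473.30031569 203.99516596]
 [  0.           0.           1.        ]] [[ 1.15560865e-02 -9.99933213e-01 -1.61200897e-04]
 [-9.88358888e-01 -1.13978657e-02 -1.51712879e-01]
 [ 1.51700909e-01  1.91253149e-03 -9.88424593e-01]] [0.01002458 0.54127649 1.48046975] None
wrist [[309.70691629   0.         319.99222204]
 [  0.         309.70691629 199.41319816]
 [  0.           0.           1.        ]] None None [[-5.52211249e-04 -9.65892514e-01 -2.58942748e-01  6.58918334e-02]
 [ 9.99998487e-01 -9.60560031e-04  1.45046476e-03  1.76201297e-04]
 [-1.64972311e-03 -2.58941555e-01  9.65891583e-01 -1.42345173e-01]
 [ 0.00000000e+00  0.00000000e+00  0.00000000e+00  1.00000000e+00]]
0.15
```

View pics/scene0.png

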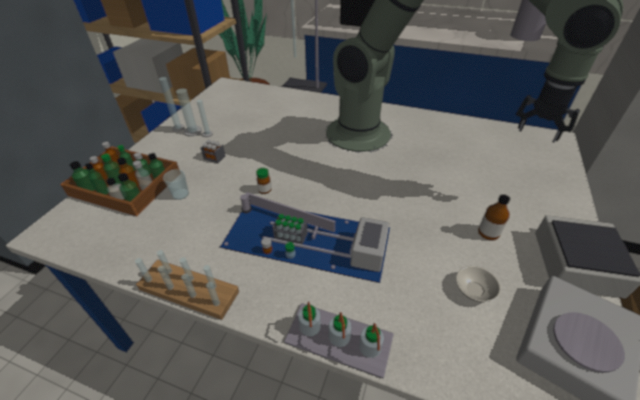

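View pics/top0.png

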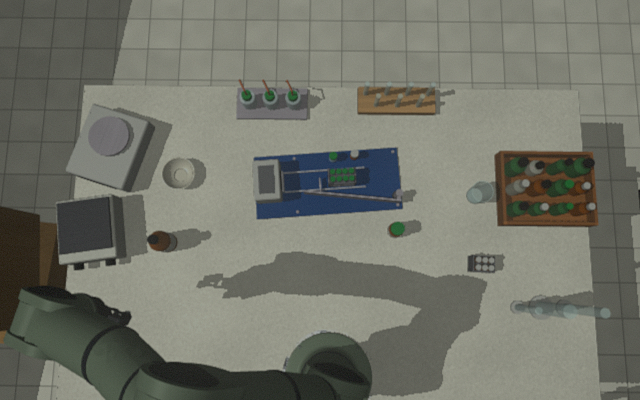

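View pics/wrist0.png

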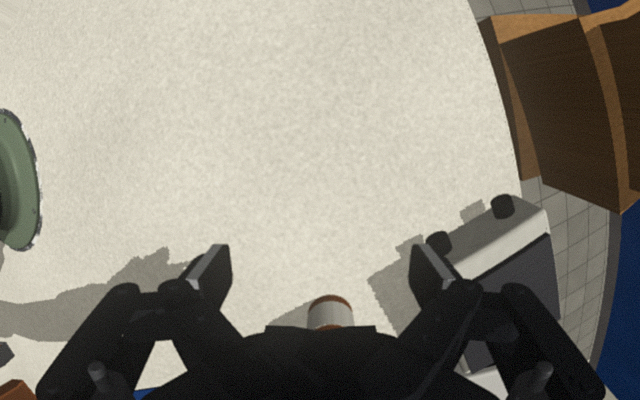

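The scene view shows the feeder at about (305,240). The top view shows the blue plate at (255–400, 150–218), the chute running towards image left, which is world +y, and the gate bar on the robot's side. The wrist view shows only the table. I'll enlarge the feeder next.

Run:
```python
import cv2
a=cv2.imread('pics/top0.png')[140:245,245:410]; cv2.imwrite('pics/top0c.png',cv2.resize(a,None,fx=4.8,fy=4.8,interpolation=cv2.INTER_CUBIC))
a=cv2.imread('pics/scene0.png')[165:285,215:400]; cv2.imwrite('pics/scene0c.png',cv2.resize(a,None,fx=4.2,fy=4.2,interpolation=cv2.INTER_CUBIC))
```

```text
(no output)
```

View pics/top0c.png

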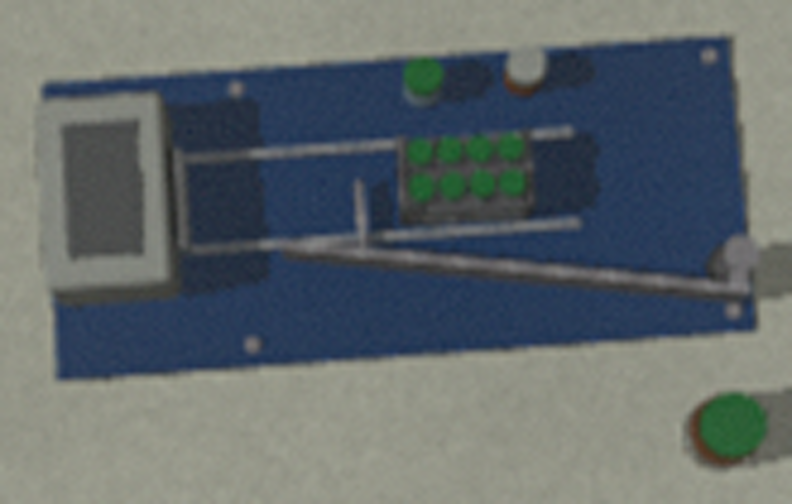

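View pics/scene0c.png

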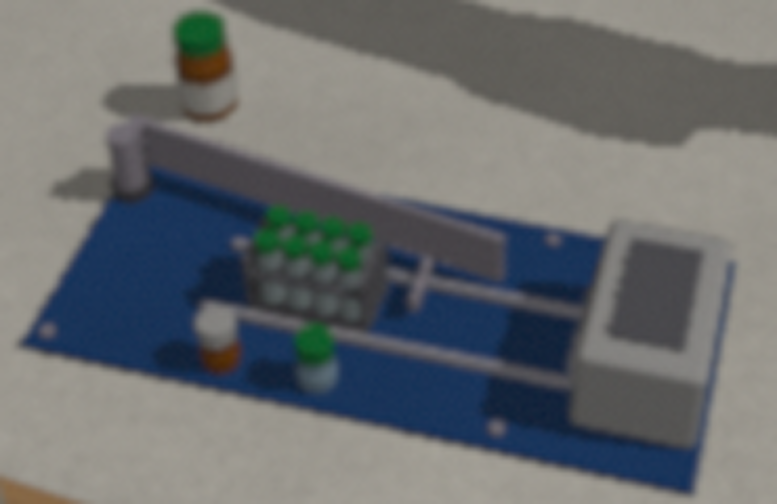

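```bash
cat > h.py <<'E'
import numpy as np
from scipy.spatial.transform import Rotation as Ro
def ray(f,uv,pose=None):
    K=f["K"];u=np.atleast_2d(uv).astype(float)
    a=(u-[K[0,2],K[1,2]])/[K[0,0],K[1,1]]
    if f.get("R") is not None:
        d=np.c_[a,np.ones(len(a))]; R=f["R"]; return -R.T@f["t"], d@R
    r=np.linalg.norm(a,axis=1); d=np.c_[a*(np.sinc(r/np.pi))[:,None],np.cos(r)]
    d[:,:2]=a/np.maximum(r,1e-9)[:,None]*np.sin(r)[:,None]
    T=tcp(pose)@f["mount"]; return T[:3,3], d@T[:3,:3].T
def tcp(p):
    T=np.eye(4);T[:3,:3]=Ro.from_euler('xyz',p[3:]).as_matrix();T[:3,3]=p[:3];return T
def onz(f,uv,z,pose=None):
    c,d=ray(f,uv,pose); return c+d*((z-c[2])/d[:,2])[:,None]
def proj(f,X,pose=None):
    X=np.atleast_2d(X);K=f["K"]
    if f.get("R") is not None:
        c=X@f["R"].T+f["t"]; a=c[:,:2]/c[:,2:]
    else:
        T=np.linalg.inv(tcp(pose)@f["mount"]); c=X@T[:3,:3].T+T[:3,3]
        n=np.linalg.norm(c[:,:2],axis=1); a=c[:,:2]/n[:,None]*np.arctan2(n,c[:,2])[:,None]
    return a*[K[0,0],K[1,1]]+[K[0,2],K[1,2]]
E
python3 - <<'E'
import numpy as np
from h import *
from workcell import bot
f=bot.grab_frame("top")
c=np.array([[42,82],[733,38],[757,328],[57,380]])/4.8+[244.6,139.6]
P=onz(f,c,.006); print(P.round(4))
e=P[0]-P[1]; print(np.hypot(*e[:2]),np.hypot(*(P[3]-P[0])[:2]),np.hypot(*(P[2]-P[1])[:2]),np.degrees(np.arctan2(e[1],e[0])),np.degrees(np.arctan2(*(P[3]-P[2])[1::-1])))
R=onz(f,np.array([[573,130],[580,222],[180,155],[185,245]])/4.8+[244.6,139.6],.014);print(R.round(4))
print(onz(f,np.array([[527,62],[424,75]])/4.8+[244.6,139.6],.045))
print(onz(f,np.array([[420,152],[512,147],[420,188],[513,183]])/4.8+[244.6,139.6],.074))
E
```

```text
[[ 0.7037  0.2568  0.006 ]
 [ 0.7409 -0.2247  0.006 ]
 [ 0.5364 -0.2387  0.006 ]
 [ 0.495   0.2394  0.006 ]]
0.48286883488995314 0.20945348174711237 0.20495952388538421 94.40852852127964 94.94550731388763
[[ 0.6719 -0.1122  0.014 ]
 [ 0.6073 -0.1169  0.014 ]
 [ 0.6511  0.1586  0.014 ]
 [ 0.5882  0.1536  0.014 ]]
[[ 0.71153607 -0.07845723  0.045     ]
 [ 0.70164957 -0.00855174  0.045     ]]
[[ 0.64163279 -0.00594744  0.074     ]
 [ 0.64572219 -0.06686451  0.074     ]
 [ 0.61731258 -0.00617118  0.074     ]
 [ 0.62139144 -0.06759974  0.074     ]]
```

```bash
cat >> h.py <<'E'
FO=np.array([.6318,-.0148]); FY=np.radians(94.5)
def f2w(x,y):
    ey=np.array([np.cos(FY),np.sin(FY)]);ex=np.array([ey[1],-ey[0]]); return FO+np.multiply.outer(x,ex)+np.multiply.outer(y,ey)
def w2f(p):
    ey=np.array([np.cos(FY),np.sin(FY)]);ex=np.array([ey[1],-ey[0]]); d=np.asarray(p)[...,:2]-FO; return np.stack([d@ex,d@ey],-1)
def rows(cur,tgt,n):
    """tgt: x,y,z,yaw pointing down; prints n tool rows"""
    T0=tcp(cur); T1=tcp([*tgt[:3],np.pi,0,tgt[3]])
    rv=Ro.from_matrix(T0[:3,:3].T@T1[:3,:3]).as_rotvec()
    out=[];R=T0[:3,:3]
    for i in range(n):
        out.append([*np.round(R.T@((T1-T0)[:3,3]/n)*100,2),*np.round(np.degrees(rv/n),2)])
        R=R@Ro.from_rotvec(np.radians(out[-1][3:])).as_matrix()
    for i in range(0,n,5): print([[float(v) for v in r] for r in out[i:i+5]])
def cur():
    from workcell import bot
    s=bot.observe(); return [*s["position"],*s["tool_rot"]],s
E
python3 - <<'E'
from h import *
c,s=cur(); t=f2w(-.03,-.09); print(t)
rows(c,[*t,.26,FY],15)
E
```

```text
[ 0.6089538  -0.10687633]
[[-4.05, -3.41, -0.19, -0.0, 0.0, 4.33], [-4.3, -3.09, -0.19, -0.0, 0.0, 4.33], [-4.52, -2.76, -0.19, -0.0, 0.0, 4.33], [-4.71, -2.41, -0.19, -0.0, 0.0, 4.33], [-4.88, -2.05, -0.19, -0.0, 0.0, 4.33]]
[[-5.02, -1.67, -0.19, -0.0, 0.0, 4.33], [-5.13, -1.29, -0.19, -0.0, 0.0, 4.33], [-5.22, -0.9, -0.19, -0.0, 0.0, 4.33], [-5.27, -0.5, -0.19, -0.0, 0.0, 4.33], [-5.29, -0.1, -0.19, -0.0, 0.0, 4.33]]
[[-5.29, 0.3, -0.19, -0.0, 0.0, 4.33], [-5.25, 0.7, -0.19, -0.0, 0.0, 4.33], [-5.18, 1.09, -0.19, -0.0, 0.0, 4.33], [-5.08, 1.48, -0.19, -0.0, 0.0, 4.33], [-4.96, 1.86, -0.19, -0.0, 0.0, 4.33]]
```

Emit:
servo_tool:
  rows:
    - [[-4.0,-3.4,-0.2,0,0,4.3],[-4.3,-3.1,-0.2,0,0,4.3],[-4.5,-2.8,-0.2,0,0,4.3],[-4.7,-2.4,-0.2,0,0,4.3],[-4.9,-2.0,-0.2,0,0,4.3]]
  grip: -0.05

```text
clock: 0.82
position: [0.3497, 0.3534, 0.2414]
tool_rot: [3.141, -0.0, 2.405]
force: [0.6, -0.5, -0.1]
grip_width: 0.0405
```

Emit:
servo_tool:
  rows:
    - [[-5.0,-1.7,-0.2,0,0,4.3],[-5.1,-1.3,-0.2,0,0,4.3],[-5.2,-0.9,-0.2,0,0,4.3],[-5.3,-0.5,-0.2,0,0,4.3],[-5.3,-0.1,-0.2,0,0,4.3]]

```text
clock: 1.45
position: [0.4799, 0.1232, 0.2515]
tool_rot: [3.141, -0.0, 2.03]
force: [-0.5, 1.1, -0.0]
grip_width: 0.0405
```

Emit:
servo_tool:
  rows:
    - [[-5.3,0.3,-0.2,0,0,4.3],[-5.2,0.7,-0.2,0,0,4.3],[-5.2,1.1,-0.2,0,0,4.3],[-5.1,1.5,-0.2,0,0,4.3],[-5.0,1.9,-0.2,0,0,4.3]]

```text
clock: 2.08
position: [0.612, -0.1068, 0.2613]
tool_rot: [3.142, -0.0, 1.655]
force: [0.8, 0.9, 0.9]
grip_width: 0.0403
```

Emit:
servo_tool:
  rows:
    - [[0,0,0,0,0,0],[0,0,0,0,0,0]]

```text
clock: 2.33
position: [0.611, -0.105, 0.2609]
tool_rot: [-3.141, -0.0, 1.657]
force: [0.1, 0.8, -0.9]
grip_width: 0.0404
```

```bash
cat > snap.py <<'E'
import sys,cv2,pickle
from h import *
from workcell import bot
n=sys.argv[1]
for k in sys.argv[2:]:
    c,s=cur(); f=bot.grab_frame(k); f["pose"]=c; pickle.dump(f,open(f"pics/{k}{n}.pkl","wb")); cv2.imwrite(f"pics/{k}{n}.png",f["image"][:,:,::-1])
print(np.round(c,4),s["clock"],s["grip_width"],np.round(s["force"],2),w2f(c[:2]))
E
python3 snap.py 1 wrist top
```

```text
[ 6.1100e-01 -1.0440e-01  2.6110e-01 -3.1411e+00 -6.0000e-04  1.6583e+00] 2.375 0.04058689998308462 [-0.16  0.22  0.22] [-0.02778799 -0.08773822]
```

View pics/wrist1.png

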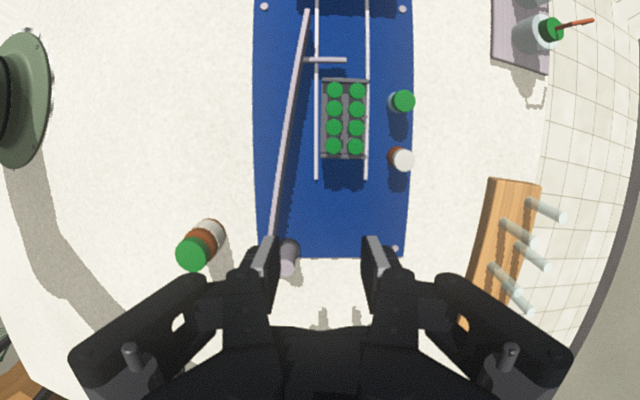

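The wrist view shows the rack at (320–369, 78–160), the blade at (303–347, 60), the bar running from (272,235) to (308,10), and the jars at (403,101) and (401,159). I'll zoom in for exact pixels.

Run:
```python
import cv2
a=cv2.imread('pics/wrist1.png')
b=cv2.resize(a[0:130,250:420],None,fx=4.5,fy=4.5,interpolation=cv2.INTER_CUBIC);cv2.imwrite('pics/w1a.png',b)
b=cv2.resize(a[130:260,250:420],None,fx=4.5,fy=4.5,interpolation=cv2.INTER_CUBIC);cv2.imwrite('pics/w1b.png',b)
```

```text
(no output)
```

View pics/w1a.png

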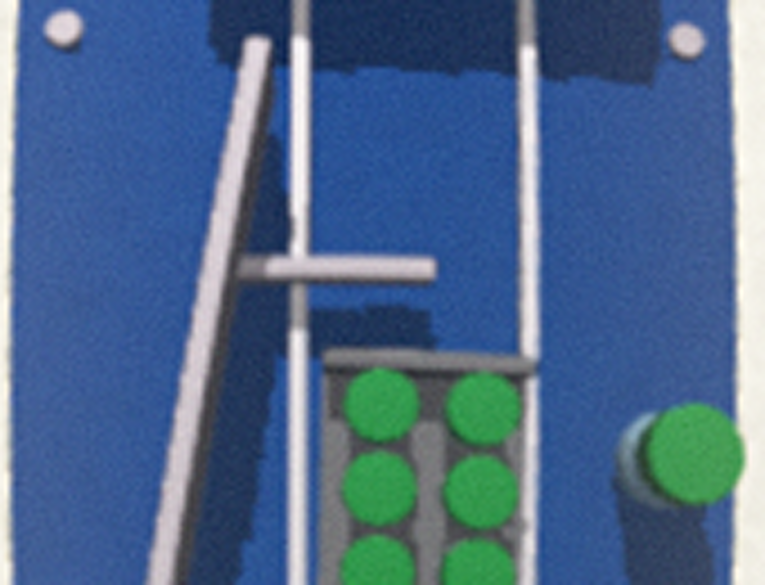

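View pics/w1b.png

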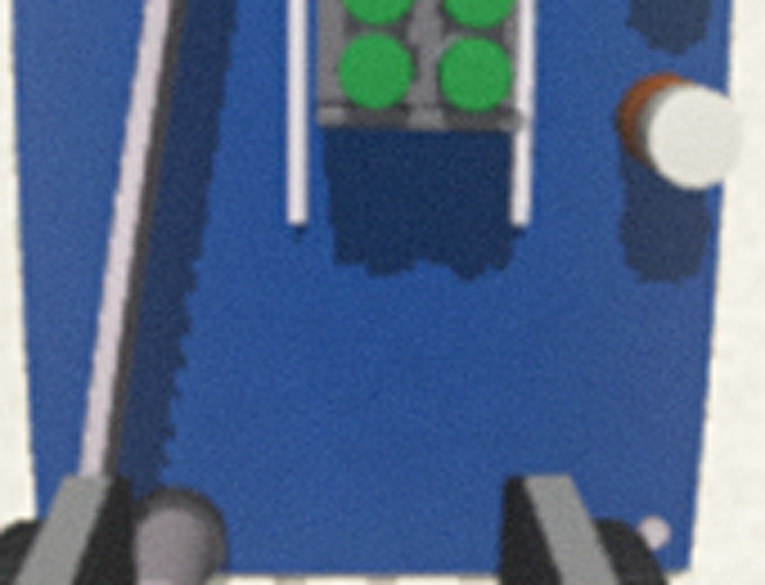

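Run:
```python
import pickle
from h import *
f=pickle.load(open('pics/wrist1.pkl','rb'));p=f['pose']
A=lambda l:np.array(l)/4.5+[249.6,-.4]; B=lambda l:np.array(l)/4.5+[249.6,129.6]
q=lambda px,z:onz(f,px,z,p)
rl=np.r_[q(A([[310,100],[307,350],[306,560]]),.014),q(B([[306,100],[306,225]]),.014)]
rr=np.r_[q(A([[519,150]]),.014),q(B([[512,200],[512,225]]),.014)]
for n,r in(("rl",rl),("rr",rr)): print(n,r.round(4)[:,:2].tolist(),"ang",np.degrees(np.arctan2(*(r[0]-r[-1])[1::-1])))
mid=(rl[-1]+rr[-1])/2; print("mid start",mid,"width",np.linalg.norm(rl[-1]-rr[-1]))
FY2=np.arctan2(*((rl[0]-rl[-1])[1::-1])); 
import h
for nm,ang in(("coarse",h.FY),("rail",FY2)):
    h.FY=ang; ey=np.array([np.cos(ang),np.sin(ang)]); h.FO=mid[:2]+.1*ey
    print(nm,np.degrees(ang),h.FO)
    F=lambda px,z:(w2f(q(px,z))*1000).round(1).tolist()
    print("blade top front/rear edge, tip",F(A([[350,258],[350,282],[437,268]]),.030))
    print("rack rear top edge",F(B([[322,128],[515,130],[322,108],[515,110]]),.062))
    print("rack front top edge",F(A([[325,350],[535,358]]),.062))
    print("rack sides", F(A([[322,500],[530,500]]),.062))
    print("bar inner top edge",F(A([[271,45]]),.062),F(B([[176,10],[110,440]]),.062))
    print("jars top",F(A([[695,453]]),.051),F(B([[695,137]]),.051))
    print("pin",F(B([[183,560]]),.06))
```

```text
rl [[0.5923, 0.0858], [0.5978, 0.0124], [0.6026, -0.0464], [0.6056, -0.0813], [0.6086, -0.117]] ang 94.59645313353485
rr [[0.6515, 0.0771], [0.6665, -0.1045], [0.6673, -0.1117]] ang 94.80546459059653
mid start [ 0.6379609  -0.11433141  0.014     ] width 0.058981120722047954
coarse 94.5 [ 0.63011499 -0.01463968]
blade top front/rear edge, tip [[-18.8, 52.8], [-18.8, 46.1], [4.2, 50.6]]
rack rear top edge [[-25.4, -66.3], [22.5, -66.2], [-25.4, -61.4], [22.3, -61.2]]
rack front top edge [[-25.3, 23.1], [25.6, 22.5]]
rack sides [[-25.8, -13.9], [24.9, -12.8]]
bar inner top edge [[-39.1, 102.7]] [[-61.2, -37.2], [-80.3, -148.3]]
jars top [[69.3, 1.8]] [[71.9, -68.2]]
pin [[-62.1, -183.6]]
rail 94.59645313353485 [ 0.62994718 -0.01465303]
blade top front/rear edge, tip [[-18.5, 52.8], [-18.5, 46.2], [4.5, 50.6]]
rack rear top edge [[-25.3, -66.3], [22.5, -66.2], [-25.3, -61.3], [22.4, -61.2]]
rack front top edge [[-25.1, 23.1], [25.8, 22.5]]
rack sides [[-25.6, -13.9], [25.0, -12.9]]
bar inner top edge [[-38.8, 102.8]] [[-61.1, -37.1], [-80.4, -148.2]]
jars top [[69.4, 1.6]] [[72.0, -68.3]]
pin [[-62.2, -183.5]]
```

```bash
sed -i 's/^FO=.*/FO=np.array([.6305,-.0147]); FY=np.radians(94.6)/' h.py
python3 - <<'E'
import pickle
from h import *
f=pickle.load(open('pics/wrist1.pkl','rb'))
g=dict(f)
for nm,px,y in(("Lin",[132,478],-.0203),("Rin",[503,478],.0203)):
    c,d=ray(f,np.array([px])/4.5+[249.6,129.6],[0,0,0,0,0,0]); d=d[0]; print(nm,(c+d*(y-c[1])/d[1])*1000)
f=pickle.load(open('pics/wrist1.pkl','rb'))
import cv2
cv2.imwrite('pics/w1c.png',cv2.resize(f['image'][220:300,200:440,::-1],None,fx=3.3,fy=3.3,interpolation=cv2.INTER_CUBIC))
E
```

```text
Lin [ 10.1112821  -20.3         -2.37410155]
Rin [ 9.11803893 20.3         0.04885951]
```

View pics/w1c.png

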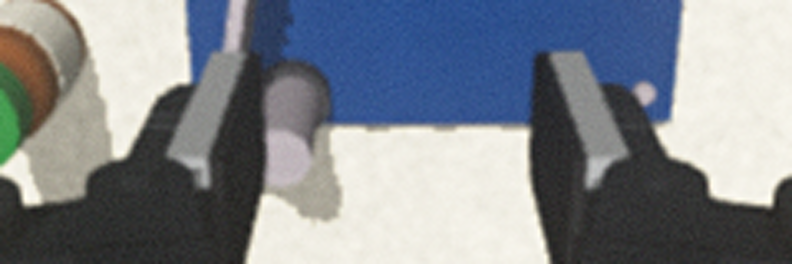

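Run:
```python
from h import *
c,s=cur(); print(w2f(c[:2]));t=f2w(-.022,-.097)
rows(c,[*t,.045,FY],5)
```

```text
[-0.02658525 -0.08767205]
[[-0.19, 0.09, 4.32, -0.0, -0.01, 0.09], [-0.19, 0.09, 4.32, -0.0, -0.01, 0.09], [-0.19, 0.09, 4.32, -0.0, -0.01, 0.09], [-0.19, 0.09, 4.32, -0.0, -0.01, 0.09], [-0.19, 0.09, 4.32, -0.0, -0.01, 0.09]]
```

Emit:
servo_tool:
  rows:
    - [[-0.3,0.15,3,0,0,0.1],[-0.3,0.15,4,0,0,0.1],[-0.2,0.1,4,0,0,0.1],[-0.1,0.05,3.5,0,0,0.1],[-0.05,0,2,0,0,0]]

```text
clock: 3.05
position: [0.616, -0.1134, 0.095]
tool_rot: [-3.14, -0.001, 1.652]
force: [0.5, -0.2, 0.3]
grip_width: 0.0407
```

Emit:
servo_tool:
  rows:
    - [[0,0,2,0,0,0],[0,0,1.5,0,0,0],[0,0,1,0,0,0],[0,0,0.6,0,0,0],[0,0,0,0,0,0]]

```text
clock: 3.68
position: [0.6166, -0.1146, 0.0453]
tool_rot: [-3.142, 0.0, 1.65]
force: [-0.7, 0.1, -0.3]
grip_width: 0.0405
```

```bash
python3 snap.py 2 wrist scene
```

```text
[ 6.1670e-01 -1.1460e-01  4.5600e-02  3.1412e+00  1.0000e-04  1.6499e+00] 3.725 0.0408115470832919 [0.77 0.65 0.76] [-0.02173804 -0.09849331]
```

View pics/wrist2.png

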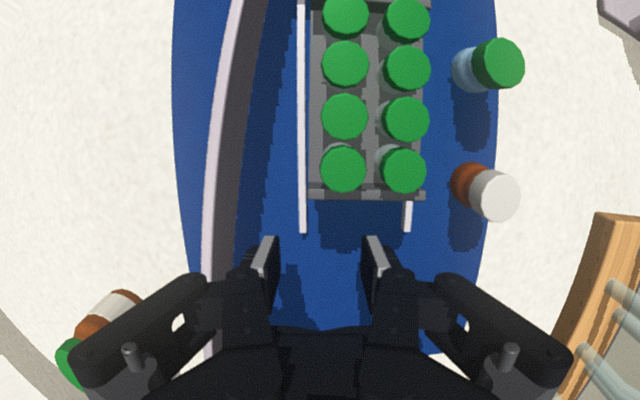

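The fingers stand between the bar (210–250 px) and the rack, with the rack's rear edge at row 197. Next I'll check where the flask is.

Run:
```python
import pickle
from h import *
f=pickle.load(open('pics/wrist1.pkl','rb'))
print(w2f(onz(f,[[194,252]],.085,f['pose'])))
```

```text
[[-0.17725255 -0.17348636]]
```

Emit:
servo_tool:
  rows:
    - [[0,0,0,0,0,0],[0,0,0,0,0,0],[0,0,0,0,0,0],[0,0,0,0,0,0]]
  grip: 0.79

```text
clock: 4.28
position: [0.6166, -0.1145, 0.0454]
tool_rot: [3.141, 0.0, 1.65]
force: [0.1, -0.4, 0.3]
grip_width: 0.0764
```

```bash
python3 snap.py 3 wrist; python3 -c "
import cv2
a=cv2.imread('pics/wrist3.png');cv2.imwrite('pics/w3c.png',cv2.resize(a[130:310,190:450],None,fx=3,fy=3,interpolation=cv2.INTER_CUBIC))"
```

```text
[ 0.6166 -0.1145  0.0454  3.1415  0.      1.6501] 4.275 0.07642806491383529 [ 0.11 -0.38  0.28] [-0.02187338 -0.09837485]
```

View pics/w3c.png

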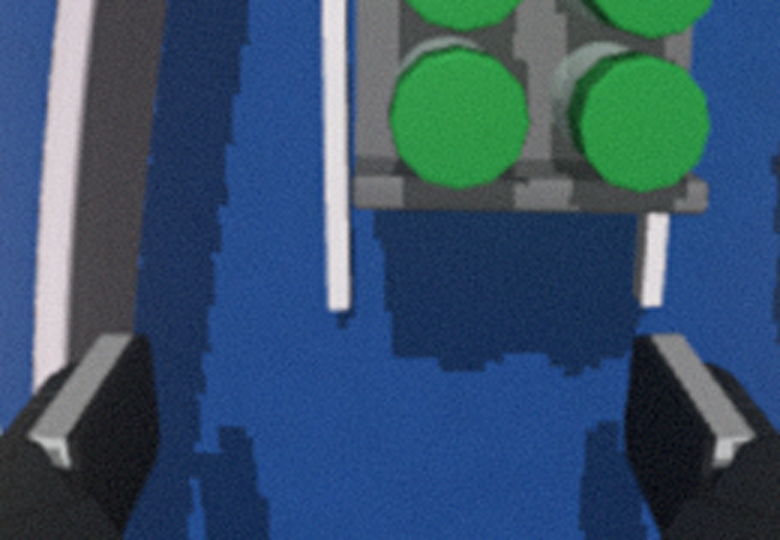

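Run:
```python
import pickle
from h import *
f=pickle.load(open('pics/wrist3.pkl','rb'))
S=lambda l:np.array([l])/3+[189.67,129.67]
for nm,px,y in(("Lin",[150,336],-.0382),("Rin",[637,336],.0382)):
    c,d=ray(f,S(px),[0]*6); d=d[0]; P=(c+d*(y-c[1])/d[1]); print(nm,P*1000)
    # outer edge at same depth
    o=S([102,335] if nm=="Lin" else [682,335]); c,d=ray(f,o,[0]*6); d=d[0]; print(" outer",(c+d*(P[2]-c[2])/d[2])*1000)
print("bar inner top at fy",w2f(onz(f,np.r_[S([95,30]),S([72,300])],.062,f['pose'])))
print("rack rear",w2f(onz(f,np.r_[S([360,208]),S([700,210])],.062,f['pose'])))
```

```text
Lin [  9.95076    -38.2        -10.21373117]
 outer [  9.90700929 -46.226956   -10.21373117]
Rin [ 10.33835669  38.2        -11.29810706]
 outer [ 10.29554128  45.68198738 -11.29810706]
bar inner top at fy [[-0.06329841 -0.04016054]
 [-0.07008412 -0.08012821]]
rack rear [[-0.02643026 -0.0658943 ]
 [ 0.02286966 -0.06627038]]
```

Emit:
servo_tool:
  rows:
    - [[0,0,0.6,0,0,0],[0,0,0.8,0,0,0],[0,0,0.4,0,0,0],[0,-0.3,0,0,0,0],[0,-0.5,0,0,0,0]]

```text
clock: 4.95
position: [0.6083, -0.1152, 0.0272]
tool_rot: [-3.142, 0.0, 1.65]
force: [3.2, -0.8, -1.6]
grip_width: 0.0766
```

Emit:
servo_tool:
  rows:
    - [[0,-0.5,0,0,0,0],[0,-0.5,0,0,0,0],[0,-0.4,0,0,0,0],[0,-0.2,0,0,0,0],[0,0,0,0,0,0]]

```text
clock: 5.58
position: [0.5927, -0.1164, 0.0274]
tool_rot: [3.141, -0.0, 1.65]
force: [4.6, -2.3, 0.7]
grip_width: 0.0762
```

```bash
python3 snap.py 4 top scene wrist
```

```text
[ 0.5928 -0.1163  0.0274  3.1414 -0.      1.6502] 5.675 0.07647109485608104 [ 4.19 -1.25  1.17] [-0.04570729 -0.09827405]
```

View pics/wrist4.png

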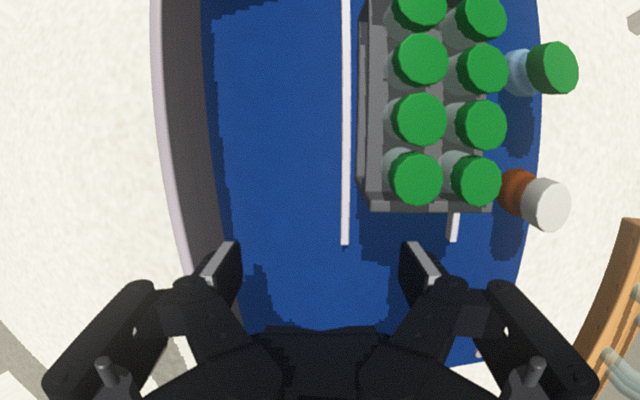

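Run:
```python
import cv2
a=cv2.imread('pics/wrist4.png');cv2.imwrite('pics/w4c.png',cv2.resize(a[0:260,130:330],None,fx=2.3*1,fy=2.3,interpolation=cv2.INTER_CUBIC))
a=cv2.imread('pics/scene4.png')[165:285,215:400]; cv2.imwrite('pics/scene4c.png',cv2.resize(a,None,fx=4.2,fy=4.2,interpolation=cv2.INTER_CUBIC))
a=cv2.imread('pics/top4.png')[140:245,245:410]; cv2.imwrite('pics/top4c.png',cv2.resize(a,None,fx=4.8,fy=4.8,interpolation=cv2.INTER_CUBIC))
```

```text
(no output)
```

View pics/w4c.png

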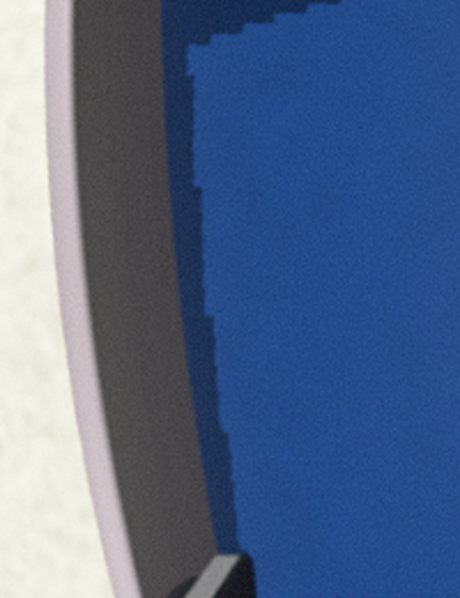

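View pics/scene4c.png

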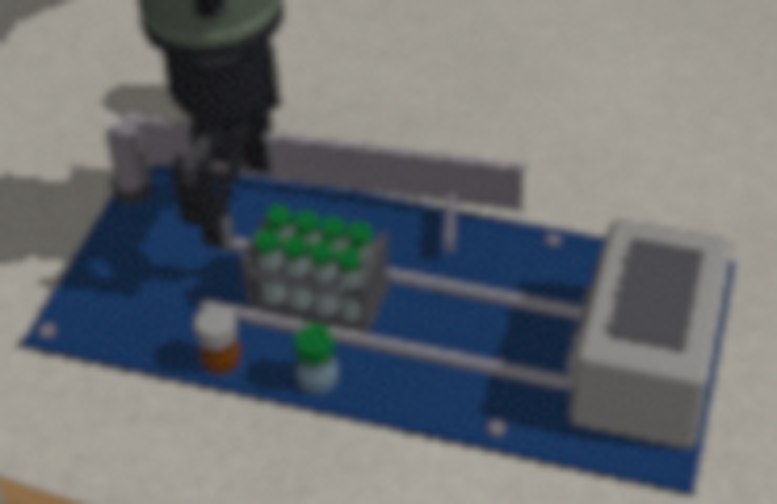

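View pics/top4c.png

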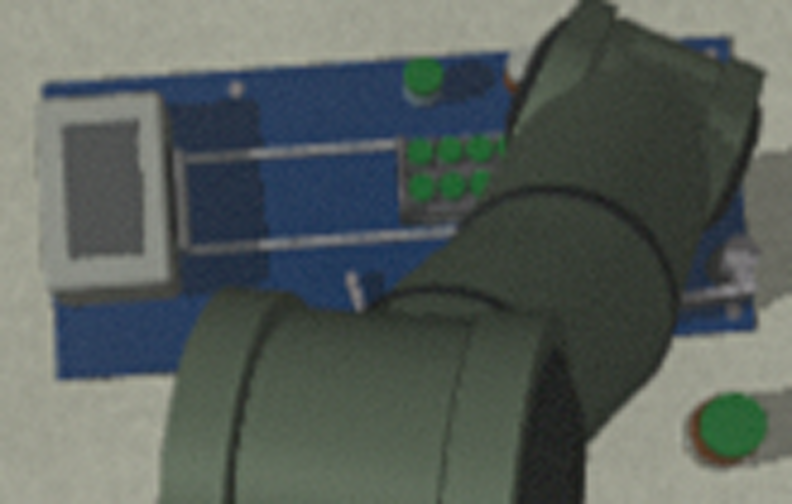

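Run:
```python
import pickle
from h import *
f=pickle.load(open('pics/wrist4.pkl','rb'))
S=lambda l:np.array(l)/2.3+[129.7,-.3]
print("bar inner top",w2f(onz(f,S([[74,20],[80,200],[97,350],[115,480],[133,590]]),.062,f['pose'])))
t=pickle.load(open('pics/top4.pkl','rb'))
print("blade tip",w2f(onz(t,np.array([[350,273]])/4.8+[244.6,139.6],.03)))
```

```text
bar inner top [[-0.10628918  0.01451832]
 [-0.10383838 -0.01758543]
 [-0.10170283 -0.04255574]
 [-0.10066507 -0.06471802]
 [-0.10028027 -0.08519814]]
blade tip [[-0.05861208  0.05965122]]
```

The gate is open to about 0.23 rad: the bar's inner face is 100–106 mm out and the blade tip is at feeder x ≈ -59. That is more than needed, so I'll ease off 5 mm. This also centres the pushing finger on the rack. Then I'll advance to contact.

Emit:
servo_tool:
  rows:
    - [[0.2,0.2,0,0,0,0],[0.4,0.2,0,0,0,0],[0.4,0.1,0,0,0,0],[0.4,0,0,0,0,0],[0.3,0,0,0,0,0]]

```text
clock: 6.35
position: [0.5961, -0.0987, 0.0273]
tool_rot: [-3.141, -0.0, 1.65]
force: [4.0, -2.9, -0.3]
grip_width: 0.0761
```

Emit:
servo_tool:
  rows:
    - [[0.3,0,0,0,0,0],[0.3,0,0,0,0,0],[0.3,0,0,0,0,0],[0.3,0,0,0,0,0],[0.3,0,0,0,0,0]]

```text
clock: 6.98
position: [0.595, -0.084, 0.0273]
tool_rot: [-3.142, 0.0, 1.65]
force: [2.1, -3.7, -1.6]
grip_width: 0.0763
```

```bash
python3 snap.py 5 scene wrist
python3 - <<'E'
import cv2
a=cv2.imread('pics/scene5.png')[165:285,215:400]; cv2.imwrite('pics/scene5c.png',cv2.resize(a,None,fx=4.2,fy=4.2,interpolation=cv2.INTER_CUBIC))
E
```

```text
[ 5.9500e-01 -8.3500e-02  2.7300e-02 -3.1415e+00 -2.0000e-04  1.6503e+00] 7.025 0.07637040586750916 [ 2.51 -3.89  0.22] [-0.0408867  -0.06576541]
```

View pics/wrist5.png

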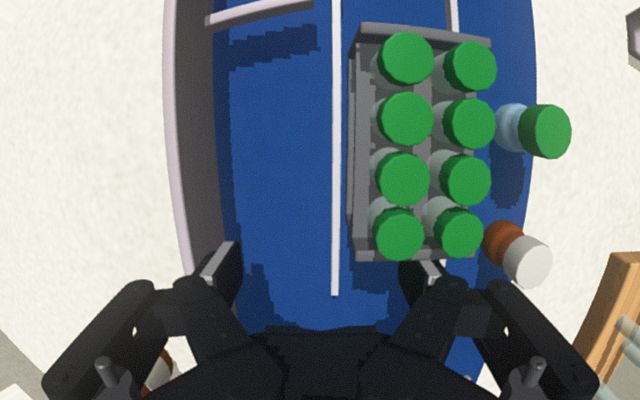

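View pics/scene5c.png

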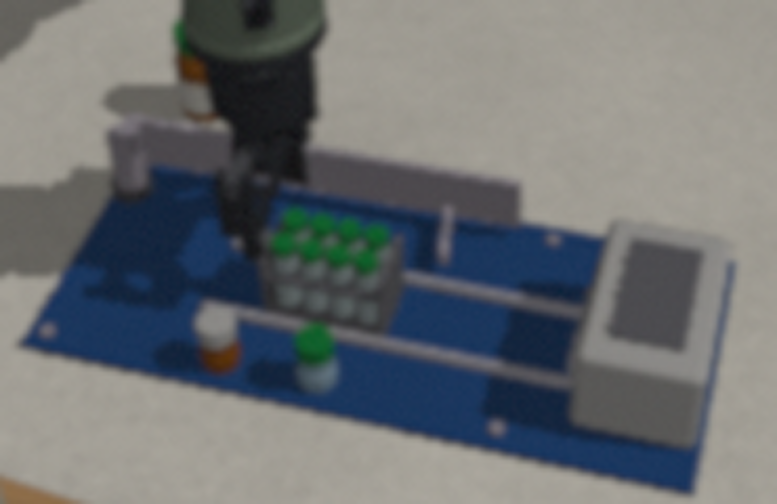

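Run:
```python
import cv2
a=cv2.imread('pics/wrist5.png');cv2.imwrite('pics/w5c.png',cv2.resize(a[0:260,150:380],None,fx=2.3,fy=2.3,interpolation=cv2.INTER_CUBIC))
```

```text
(no output)
```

View pics/w5c.png

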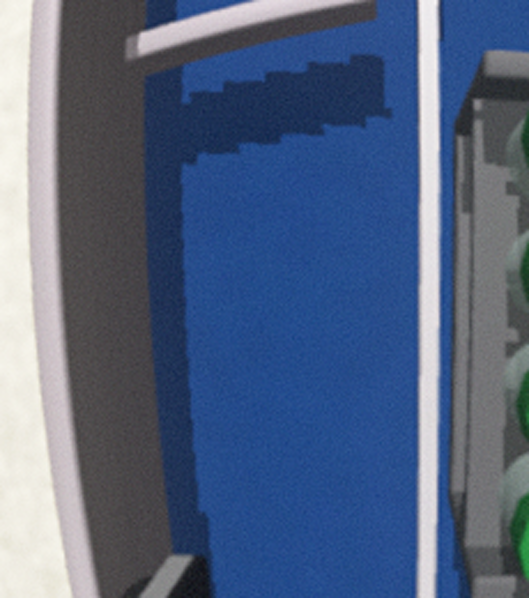

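Run:
```python
import pickle
from h import *
f=pickle.load(open('pics/wrist5.pkl','rb'))
S=lambda l:np.array(l)/2.3+[149.7,-.3]
print("bar inner top",w2f(onz(f,S([[60,20],[57,150],[66,350],[80,480],[100,590]]),.062,f['pose'])))
print("blade tip",w2f(onz(f,S([[376,3],[376,18]]),.03,f['pose'])))
```

```text
bar inner top [[-0.09520087  0.04571315]
 [-0.09468397  0.02273921]
 [-0.0940057  -0.01018742]
 [-0.09366151 -0.03218128]
 [-0.09278068 -0.05251948]]
blade tip [[-0.04408177  0.05584483]
 [-0.04407501  0.05246279]]
```

Emit:
servo_tool:
  rows:
    - [[0.5,0,0,0,0,0],[0.5,0,0,0,0,0],[0.5,0,0,0,0,0],[0.5,0,0,0,0,0],[0.5,0,0,0,0,0]]

```text
clock: 7.7
position: [0.593, -0.0588, 0.0273]
tool_rot: [-3.142, 0.0, 1.65]
force: [2.4, -4.7, -0.2]
grip_width: 0.0765
```

Emit:
servo_tool:
  rows:
    - [[0.5,0,0,0,0,0],[0.5,0,0,0,0,0],[0.5,0,0,0,0,0],[0.5,0,0,0,0,0],[0.5,0,0,0,0,0]]

```text
clock: 8.32
position: [0.5911, -0.034, 0.0273]
tool_rot: [-3.142, 0.0, 1.65]
force: [2.3, -3.3, -0.7]
grip_width: 0.0759
```

```bash
python3 snap.py 6 scene wrist
python3 - <<'E'
import cv2
a=cv2.imread('pics/scene6.png')[165:285,215:400]; cv2.imwrite('pics/scene6c.png',cv2.resize(a,None,fx=4.2,fy=4.2,interpolation=cv2.INTER_CUBIC))
E
```

```text
[ 5.9100e-01 -3.3200e-02  2.7300e-02 -3.1415e+00 -4.0000e-04  1.6506e+00] 8.375 0.0765039762096535 [ 0.67 -2.57  1.31] [-0.04081595 -0.01525835]
```

View pics/wrist6.png

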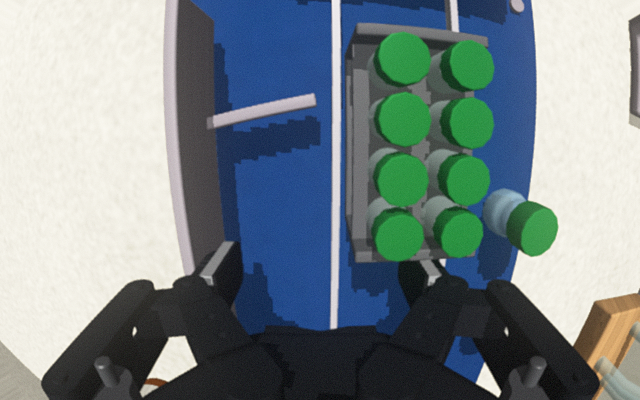

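View pics/scene6c.png

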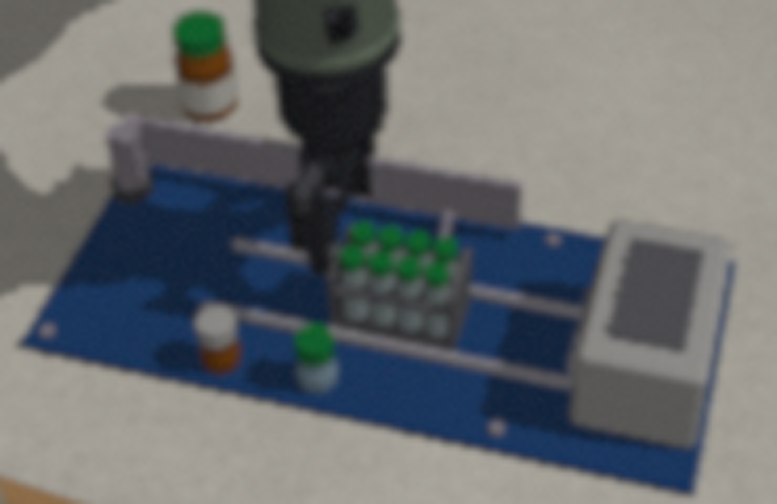

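The rack is passing the blade, with a clear gap of (316 to 348) px, and it is straight in the chute. I'll keep pushing.

Emit:
servo_tool:
  rows:
    - [[0.5,0,0,0,0,0],[0.5,0,0,0,0,0],[0.5,0,0,0,0,0],[0.5,0,0,0,0,0],[0.5,0,0,0,0,0]]

```text
clock: 9.05
position: [0.5891, -0.009, 0.0273]
tool_rot: [-3.141, -0.0, 1.65]
force: [1.7, -2.6, 0.0]
grip_width: 0.0766
```

Emit:
servo_tool:
  rows:
    - [[0.5,0,0,0,0,0],[0.5,0,0,0,0,0],[0.5,0,0,0,0,0],[0.5,0,0,0,0,0],[0.5,0,0,0,0,0]]

```text
clock: 9.68
position: [0.5871, 0.0159, 0.0273]
tool_rot: [-3.142, 0.0, 1.65]
force: [1.8, -2.9, -0.7]
grip_width: 0.0766
```

```bash
python3 snap.py 7 scene wrist
python3 - <<'E'
import cv2
a=cv2.imread('pics/scene7.png')[165:285,215:400]; cv2.imwrite('pics/scene7c.png',cv2.resize(a,None,fx=4.2,fy=4.2,interpolation=cv2.INTER_CUBIC))
E
```

```text
[ 5.8710e-01  1.6700e-02  2.7300e-02 -3.1415e+00 -4.0000e-04  1.6507e+00] 9.725 0.07620879411413052 [ 0.7  -2.11  0.8 ] [-0.04074721  0.03478774]
```

View pics/wrist7.png

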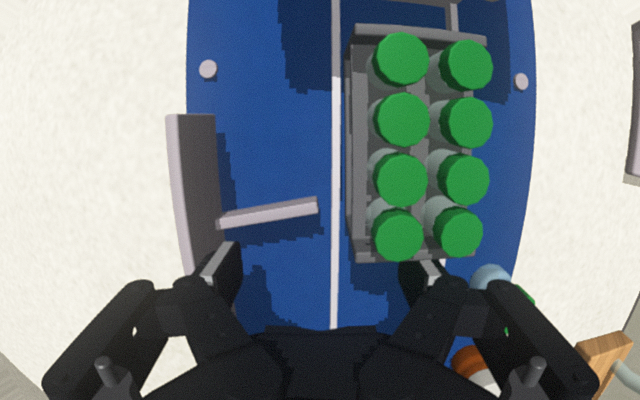

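View pics/scene7c.png

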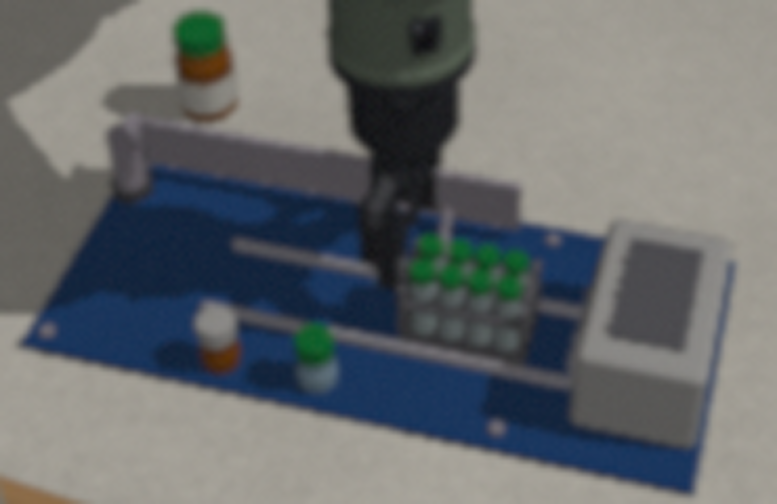

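Emit:
servo_tool:
  rows:
    - [[0.5,0,0,0,0,0],[0.5,0,0,0,0,0],[0.5,0,0,0,0,0],[0.5,0,0,0,0,0],[0.4,0,0,0,0,0]]

```text
clock: 10.4
position: [0.5852, 0.0398, 0.0273]
tool_rot: [-3.142, 0.0, 1.65]
force: [1.1, -2.8, -0.0]
grip_width: 0.0765
```

Emit:
servo_tool:
  rows:
    - [[0.2,0,0,0,0,0],[0.2,0,0,0,0,0],[0.2,0,0,0,0,0],[0.1,0,0,0,0,0],[0.1,0,0,0,0,0]]

```text
clock: 11.02
position: [0.5846, 0.0474, 0.0273]
tool_rot: [3.142, 0.0, 1.65]
force: [1.6, -3.2, 0.1]
grip_width: 0.0765
```

```bash
python3 snap.py 8 scene wrist
python3 - <<'E'
import cv2
a=cv2.imread('pics/scene8.png')[165:285,215:400]; cv2.imwrite('pics/scene8c.png',cv2.resize(a,None,fx=4.2,fy=4.2,interpolation=cv2.INTER_CUBIC))
a=cv2.imread('pics/wrist8.png')[0:280,320:520]; cv2.imwrite('pics/w8c.png',cv2.resize(a,None,fx=2.1,fy=2.1,interpolation=cv2.INTER_CUBIC))
E
```

```text
[ 0.5846  0.0476  0.0273 -3.1416  0.      1.6501] 11.075 0.07662252628534459 [ 2.1  -2.77 -1.02] [-0.04074189  0.06577858]
```

View pics/w8c.png

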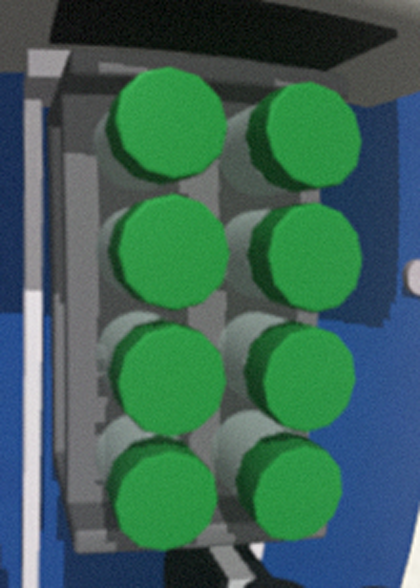

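View pics/scene8c.png

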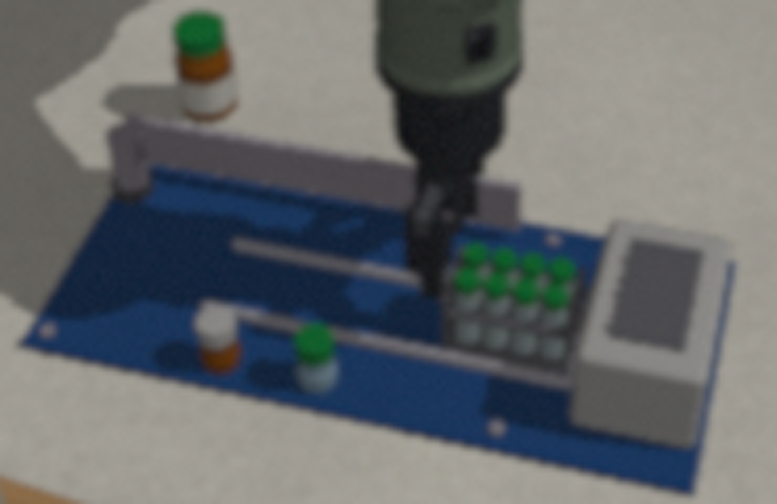

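Emit:
servo_tool:
  rows:
    - [[0.1,0,0,0,0,0],[0.1,0,0,0,0,0],[0.05,0,0,0,0,0]]

```text
clock: 11.5
position: [0.5843, 0.0484, 0.0274]
tool_rot: [-3.141, 0.002, 1.649]
force: [0.2, -11.5, 1.9]
grip_width: 0.0763
```

```bash
python3 snap.py 9 scene wrist
python3 - <<'E'
import cv2
a=cv2.imread('pics/wrist9.png')[0:280,320:520]; cv2.imwrite('pics/w9c.png',cv2.resize(a,None,fx=2.1,fy=2.1,interpolation=cv2.INTER_CUBIC))
E
```

```text
[ 5.8430e-01  4.8400e-02  2.7400e-02 -3.1414e+00  1.5000e-03  1.6484e+00] 11.55 0.0765123663263398 [  0.74 -11.21   1.5 ] [-0.04096487  0.06660454]
```

View pics/w9c.png

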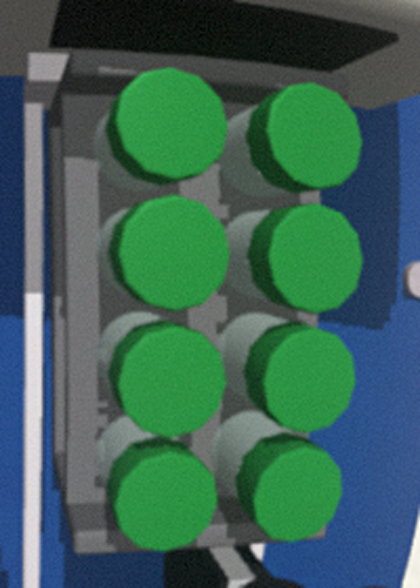

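Run:
```python
import pickle
from h import *
f=pickle.load(open('pics/wrist9.pkl','rb'))
print(w2f(onz(f,np.array([[80,552],[320,538]])/2.1+[319.7,-.3],.062,f['pose'])))
```

```text
[[-0.02651501  0.07833835]
 [ 0.02258585  0.07904488]]
```

The rack's rear face is at y ≈ 78.5 mm (home is 78), and the force rose to 11 N at the stop. I'll back off the rack first, still holding the gate, then ease the gate shut behind it.

Emit:
servo_tool:
  rows:
    - [[-0.2,0,0,0,0,0],[-0.3,0,0,0,0,0],[-0.3,0,0,0,0,0],[-0.2,0,0,0,0,0],[0,0.2,0,0,0,0]]

```text
clock: 12.22
position: [0.5872, 0.0399, 0.0273]
tool_rot: [-3.142, 0.0, 1.65]
force: [1.4, -0.4, -1.1]
grip_width: 0.0766
```

Emit:
servo_tool:
  rows:
    - [[0,0.6,0,0,0,0],[0,0.8,0,0,0,0],[0,0.8,0,0,0,0],[0,0.8,0,0,0,0],[0,0.8,0,0,0,0]]

```text
clock: 12.85
position: [0.6257, 0.043, 0.0273]
tool_rot: [-3.142, 0.0, 1.65]
force: [1.0, -0.8, 0.1]
grip_width: 0.0765
```

```bash
python3 snap.py 10 scene wrist
```

```text
[6.2660e-01 4.3100e-02 2.7400e-02 3.1408e+00 3.0000e-04 1.6501e+00] 12.9 0.0766936449456586 [-0.5  -0.3  -0.42] [0.00071962 0.05795762]
```

View pics/wrist10.png

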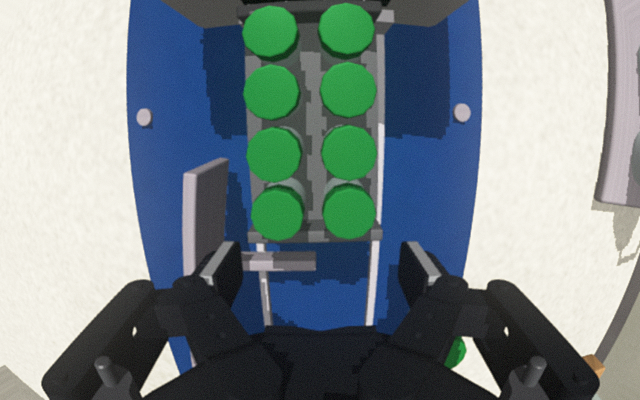

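Emit:
servo_tool:
  rows:
    - [[0,0.5,0,0,0,0],[0,0.5,0,0,0,0],[0,0.2,0,0,0,0],[0,0,-0.5,0,0,0],[0,0,-1.5,0,0,0]]

```text
clock: 13.58
position: [0.6365, 0.044, 0.0475]
tool_rot: [-3.14, 0.0, 1.65]
force: [-0.4, 0.3, 0.8]
grip_width: 0.0765
```

Emit:
servo_tool:
  rows:
    - [[0,0,-3,0,0,0],[0,0,-4,0,0,0],[0,0,-5,0,0,0],[0,0,-5,0,0,0],[-3,0,-4,0,0,0]]

```text
clock: 14.2
position: [0.6394, 0.016, 0.2605]
tool_rot: [3.14, -0.001, 1.653]
force: [0.1, -0.2, -0.7]
grip_width: 0.0763
```

Emit:
servo_tool:
  rows:
    - [[-5,0,0,0,0,0],[-5,0,0,0,0,0],[-2,0,0,0,0,0],[0,0,0,0,0,0],[0,0,0,0,0,0]]

```text
clock: 14.82
position: [0.649, -0.1039, 0.2575]
tool_rot: [3.141, -0.001, 1.651]
force: [0.1, 0.5, -0.3]
grip_width: 0.0765
```

```bash
python3 snap.py 11 scene wrist
python3 - <<'E'
import cv2
a=cv2.imread('pics/scene11.png')[165:285,215:400]; cv2.imwrite('pics/scene11c.png',cv2.resize(a,None,fx=4.2,fy=4.2,interpolation=cv2.INTER_CUBIC))
E
```

```text
[ 6.4900e-01 -1.0370e-01  2.5750e-01  3.1415e+00 -8.0000e-04  1.6519e+00] 14.875 0.07643017870640495 [-0.21  0.69  1.18] [ 0.01135039 -0.09019478]
```

View pics/wrist11.png

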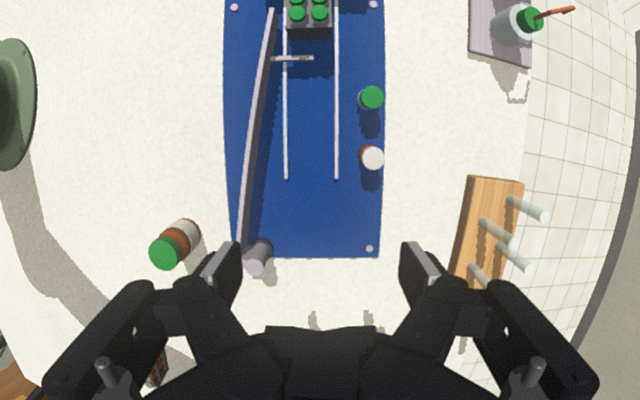

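View pics/scene11c.png

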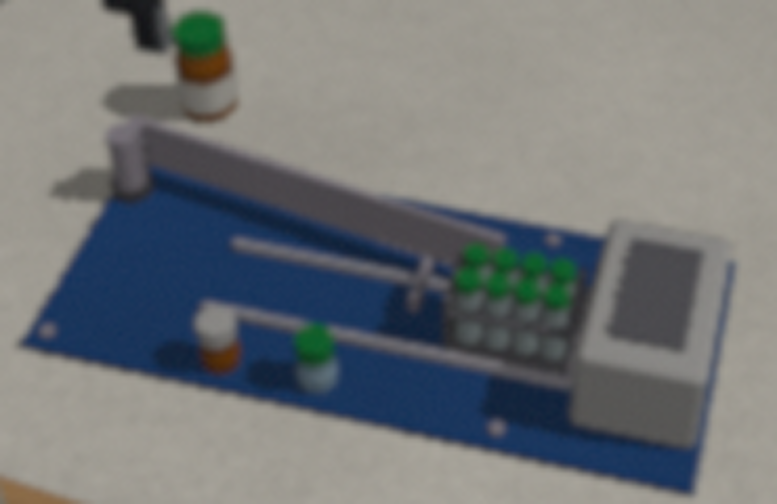

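Run:
```python
import pickle,cv2
from h import *
f=pickle.load(open('pics/wrist11.pkl','rb'))
cv2.imwrite('pics/w11c.png',cv2.resize(f['image'][0:110,225:395,::-1],None,fx=4.5,fy=4.5,interpolation=cv2.INTER_CUBIC))
```

```text
(no output)
```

View pics/w11c.png

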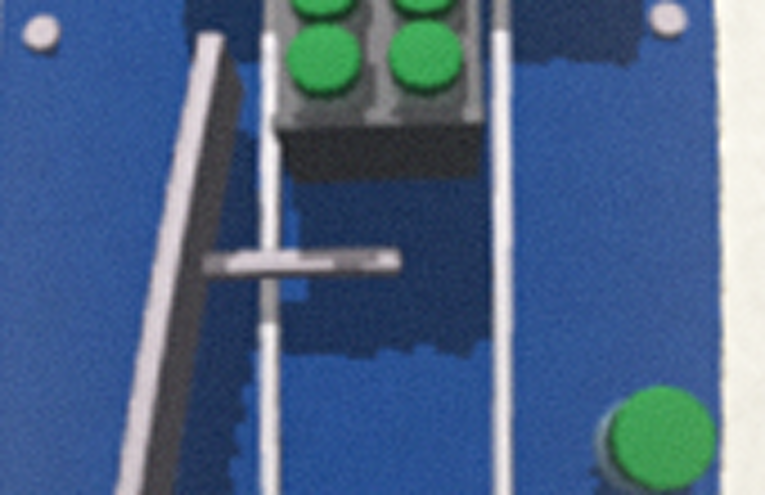

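Run:
```python
import pickle
from h import *
from workcell import bot
f=pickle.load(open('pics/wrist11.pkl','rb'));A=lambda l:np.array(l)/4.5+[224.6,-.4]
F=lambda px,z:(w2f(onz(f,A(px),z,f['pose']))*1000).round(1).tolist()
print("rack rear",F([[278,130],[482,125]],.062),"blade",F([[300,250],[300,275],[402,262]],.03),"bar end",F([[222,45]],.062),"jar_b",F([[662,435]],.051))
print(bot.job_done())
```

```text
rack rear [[-25.4, 77.8], [23.8, 78.5]] blade [[-22.7, 53.2], [-22.7, 46.3], [4.0, 49.5]] bar end [[-39.5, 101.6]] jar_b [[69.0, 2.2]]
the job is handed in; nothing more can be done
None
```

The rack is fully home against the end stop and the gate has closed behind it. I handed the job in at about 15 s of the 38 s allowed.

With the gripper opened to 76 mm, the back of one finger pressed the gate's bar outward. The other finger pushed the rack's rear end plate along the chute at about 40 mm/s. I held the gate open the whole way, then backed off the rack, eased the gate shut and moved clear.

**Rack:** its rear face measured at y = 77.8–78.5 mm, where home is 78. The push force rose from about 3 N to 11.5 N when it met the stop.

**Gate:** the blade is back at y = 46–53 with its tip at x = +4, and the bar end is at -39.5 mm, matching the shut position. In the pictures taken during the push, the blade stayed clear of the rack.

**Gate opening:** I first opened the gate to about 0.23 rad, because the finger met the bar about 6 mm further out than I had measured at its tip. I eased it back to about 0.19 before touching the rack.

**Bystanders:** the clear jar measured within 1 mm of where it started. The amber jar and the flask look unmoved in the pictures. I didn't measure the other bystanders again, but the fingers worked only inside the feeder.

No check failed. The two cameras placed the feeder within about 2 mm of each other, as their calibration allows.

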